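# Drive the mould key home with the spring knocker

### The job

Drive the mould's locking key fully home with the spring knocker: swing its sprung arm back by the upright post until the catch holds it by itself, take your hand off it, then press the trigger pad so that the arm flies back and strikes the key, and leave everything clear. Work by feel: the catch can be set anywhere along its arc, and a rubber buffer just behind it must only be touched, never crushed (no more than 15 N into it); do not lean on the trigger either (under 25 N), never touch the key yourself, and leave the pots and tools around it where they are.

Things in the scene. Friction and masses are not known exactly. Their poses are not given: they have to be found in the camera images.
- knocker: Grey steel base plate, 245 x 300 x 6 mm, screwed to the bench. Origin: at bench height on the arm's vertical pivot axis (pivot pin 92 mm tall). -x: the way the arm points at rest; +z up. A white two-part plaster mould stands on it, on the arm's +y side (x -200 to -90 mm, y 48 to 127 mm, top 63 mm above the bench).
- hammer (a joint): Angle of the sprung arm, rad: 0 at rest, positive when cocked (counter-clockwise seen from above: its tip goes from the knocker's -x towards its -y). A steel bar 20 mm wide, 150 mm long, 40 to 56 mm above the bench. A spring returns it to 0; at the post this takes about 9.6 N per rad.
- head (a point): Centre of the arm's round hammer head: 28 mm across, 40 mm long, 145 mm from the pivot axis, 34 to 62 mm above the bench. The arm sweeps no farther out than 160 mm from the pivot.
- post (a point): Middle of the upright steel cocking post on the arm: round, 16 mm diameter, 115 mm from the pivot axis, from 56 to 100 mm above the bench (this point at 80 mm); moves with the arm. Beside its path nothing fixed rises above 63 mm except the pivot pin.
- catch_arc (a point): Middle of the arc along which the catch (a toothed block under the arm) is clamped: set anywhere to catch at arm angles 0.58 to 0.94 rad, new each time; this point is at 0.75. Its ramp, met 0.35 rad earlier, adds 2 to 5 N at the post, then 1 to 2 N, which drops with a click at the catch; past it the arm cannot return. A rubber buffer (2.2 N/mm) is met about 0.07 rad further.
- trigger (a joint): Angle of the trigger lever in rad: 0 up (sprung), 0.14 fully down at its stop. The catch lets go at about 0.09.
- trigger_pad (a point): Centre of the top face of the trigger's thumb pad: a level steel plate 32 x 40 mm, 52 mm above the bench, 190 mm from the pivot axis, at the end of the lever that comes out from under the cocked arm, in the direction the arm has at 0.75 rad. Pressed straight down it yields about 22 mm at 3 to 7 N; about 14 mm frees the catch. It lies beyond the reach of the swinging arm (160 mm).
- key (a joint): How far the mould's locking key is driven in, in m: 0 sticking out 24 mm, 0.018 fully home with its round head (26 mm diameter, 6 mm thick) against the mould. It faces the hammer head, 48 mm above the bench. It moves stiffly (about 3.5 N) and stays where it is put.
- mug: White mug, 80 mm diameter, 90 mm tall, a bystander; origin under its centre.
- jar: Closed glaze jar, 68 mm diameter, 95 mm tall, a bystander; origin under its centre.
- spatula: Wooden-handled spatula lying flat on the bench, a bystander.
- test_bowl: Brown terracotta bowl-shaped test piece, 90 mm diameter, 46 mm tall, a bystander; origin under its centre.

How it is judged (in metres and radians):
On the way, in this order (a step that is already met when the one before it is completed fails the run):
1. the arm is cocked and held by the catch alone, not touched by the robot (value of joint hammer above 0.5 rad and velocity of joint hammer between -0.1 and 0.1 rad/s and contact force between hammer and the fingers below 0.05 N and contact force between hammer and the arm below 0.05 N and value of joint key below 0.006 m), for 0.3 s.
2. the trigger is pressed and the arm flies off the catch untouched (value of joint trigger above 0.05 rad and velocity of joint hammer below -2 rad/s and contact force between hammer and the fingers below 0.05 N).
3. the blow has driven the key home (value of joint key above 0.0155 m), for 0.1 s.
At the end, for the whole second after the job is handed in: The key is home to within 2.5 mm of its 18 mm travel, the arm is back at its rest angle (below 0.1 rad) and has stopped swinging, and the trigger is up again (value of joint key above 0.0155 m and value of joint hammer between -0.25 and 0.1 rad and velocity of joint hammer between -0.3 and 0.3 rad/s and value of joint trigger below 0.03 rad); the robot touches nothing.
It fails at once if the rubber buffer is pressed with more than 15 N (contact force between buffer_c0 and hammer above 15 N).
It fails at once if the trigger is pressed with more than 25 N (contact force between trigger and the fingers above 25 N).
It fails at once if the robot touches the key (contact force between key and the fingers above 0.5 N or contact force between key and the arm above 0.5 N).
It fails at once if a bystander is moved by more than 20 mm (distance of any of mug, jar, spatula, test_bowl from where it was at the start of the episode above 0.02 m).
It also fails if it takes over 72 s, if anything falls off the work surface, if the arm or the gripper's body presses on something with over 40 N, if the wrist force passes 120 N, or if a joint passes its speed limit or range.

### The arm

A 7-joint arm with a two-finger parallel gripper is mounted at the origin on the work surface. World frame = base frame: x ahead of the robot, y to its left, z up, the work surface at z = 0. Lengths are in mm, angles in rad, forces in N, time in s.
With the tool pointing down it reaches from about 350 to 900 mm from the base axis. Payload 7.2 kg.
Tool frame: the origin (TCP) lies between the finger pads; the fingertips stand 14 mm ahead of it and the grasp point (between the pads) lies 5 mm behind it; x points along the fingers, y is the direction in which the jaws open and shut, and the axes are right-handed (so a half turn about x gives the same grasp; the last joint's range is limited). The gripper opens to 85 mm and grips with 20 to 120 N. Pads are 22 mm wide; open, the fingers measure 114 mm over their backs; the gripper's body (76 mm by 85 mm) begins 54 mm behind the grasp point. The pads swing forward as they close: fully open they stand 13 mm farther back than shut.
Start: joints at [-1.34, 0.411, -0.013, 1.596, 0.006, 1.134, -0.082], TCP at [183.993, 597.306, 245.297] pointing down, gripper open.
Joint ranges: [-2.95, 2.95], [-0.29, 1.99], [-1.47, 1.44], [0.14, 2.54], [-1.03, 4.17], [0.13, 1.85], [-2.86, 2.86]. Speed limits (rad/s): [2.39, 2.39, 3.01, 3.01, 3.14, 3.14, 3.14].

### API

Orientations are given as [roll, pitch, yaw] about the fixed x, y, z axes, in that order (R = Rz(yaw) Ry(pitch) Rx(roll)).
In Python, from plant import monitor, viewer, job, nets gives the robot as it stands.
- The arm moves only by the tool move_arm, never from a script. Its arguments are lists of equal length, an entry for each row: "translation": the shift along the world's x, y, z in mm, a list of three; "rot": the turn, a rotation vector about the world's x, y, z in degrees, a list of three; "grip": the finger opening in mm, from 0 to 85.4. In form: {"translation": [[x, y, z], ...], "rot": [[ax, ay, az], ...], "grip": [grip, ...]}. A call has 1 to 10 rows; each row shifts and turns the commanded pose from where the row before left it; what a row does not reach is not made up. A row lasts 1/8 s, in which the tool goes at most 62.5 mm and 10.7 degrees, less where a joint would pass 70% of its speed; a pose out of reach is approached as far as the arm can. A call is refused whole if a number of a shift passes 62.5 or a number of a turn 10.7, either way. A call with a gripper value outside its range is refused whole. The fingers move at their own pace and stop on an object; "newtons" is the grip in N (left out, the last holds). Time passes only in rows, so rows that do not move let the fingers close. It gives the time, the measured TCP pose, the force and the opening at its end, in the units of the state.
- monitor.get_state(): the state, without advancing time (a new reading comes with each control period).
- viewer.get_image(name): name is "scene" or "side" or "wrist"; returns the picture (400x640x3 uint8, red, green, blue); there is no depth.
- viewer.camera_info(name): a dict with "fx", "fy", "cx", "cy" (pixels), "k1" (the pictures are not rectified: a ray, as slopes to the right and down, at radius r is drawn at 1 + k1 r^2 times it, then the intrinsics apply), "R" (3x3) and "t" (3): a world point X has camera coordinates R X + t. Camera axes: x right, y down, z forward; pixel columns grow to the right and rows downward; lengths in mm; the calibration is good to about 2 mm. A picture is of the moment at which its call begins: read the wrist's pose just before it. camera_info takes no time and is no camera call; for the wrist camera it gives the pose at the moment of the call.
- job.sign_off(): hands the job in, once; it reports no verdict.
Trained networks look in the newest picture that a camera, given by its name, has taken for a name from the list of things; names that differ only in an ending like _2 or _b are one class to them, and where a whole thing is asked for, a point or a joint stands for the part that bears it (a point fixed in the world has none). Each returns a list of dicts, best first, with "p" (0 to 1); they miss things now and then, are a little off and sometimes report something else, mostly with a low value. They report only what shows in the picture. A call takes as long as a camera call.
- nets.search_frame(camera, thing): "point" ([column, row] in pixels, amid what is visible of it).
- nets.tip_of(camera, thing): "point" ([column, row] in pixels: a listed point, or the origin of a listed thing).
The state is a dict: "clock": time; "joints": joint angles; "joint_vel": joint speeds; "effort": joint torques, N m; "eef_pos": TCP position; "eef_rot": TCP orientation; "ft_force": force on the tool from outside, world axes, zero at the start; "ft_torque": the same for the moment, N m; "gripper_width": finger opening in mm.
Only numpy, scipy, OpenCV 4.12 (cv2) and the standard library are available. Lean on these libraries where they do the work, as an engineer would, in place of code of your own. Each camera call takes 0.05 s, during which the arm holds its last target.

## Working session

There is one attempt and no reset: what is moved stays moved. The work goes in short steps, Python scripts to look and compute and a tool call to move; the robot and the scene stay as the last step left them, time stands still between calls to the robot, and variables do not carry over. Pictures are saved under pics/ and viewed, and the job is handed in when it is done.

Besides the shell and the picture viewer there is one more tool, called after "Call:" as name(argument=value, ...) on one line, values as JSON. move_arm: Moves the arm, as the interface text tells. Its arguments: {"type":"object","properties":{"translation":{"type":"array"},"rot":{"type":"array"},"grip":{"type":"array"},"newtons":{"type":"number"}},"required":["translation","rot","grip"]}

```bash
mkdir -p pics && ls && cat > h.py <<'E'
import numpy as np, cv2
from plant import monitor, viewer, job, nets
def shot(cam,name):
    im=viewer.get_image(cam); cv2.imwrite(f'pics/{name}.png',im[:,:,::-1]); return im
def ray(cam,px,info=None):
    c=info or viewer.camera_info(cam); R=np.array(c['R']);t=np.array(c['t'])
    K=np.array([[c['fx'],0,c['cx']],[0,c['fy'],c['cy']],[0,0,1.]])
    n=cv2.undistortPoints(np.array([[px]],float),K,np.array([c['k1'],0,0,0.]))[0,0]
    # k1 forward model matches OpenCV's
    d=R.T@np.array([n[0],n[1],1.]); o=-R.T@t
    return o,d/np.linalg.norm(d)
def atz(cam,px,z,info=None):
    o,d=ray(cam,px,info); return o+d*(z-o[2])/d[2]
def proj(cam,X,info=None):
    c=info or viewer.camera_info(cam)
    K=np.array([[c['fx'],0,c['cx']],[0,c['fy'],c['cy']],[0,0,1.]])
    R=np.array(c['R']);t=np.array(c['t'],float)
    p,_=cv2.projectPoints(np.array(X,float).reshape(-1,1,3),cv2.Rodrigues(R)[0],t,K,np.array([c['k1'],0,0,0.]))
    return p.reshape(-1,2)
E
python3 - <<'E'
from h import *
s=monitor.get_state(); print(s)
for c in ['scene','side','wrist']:
    shot(c,c+'0')
    for th in ['post','head','trigger_pad','knocker','key','catch_arc','mug','jar','spatula','test_bowl']:
        r=nets.tip_of(c,th)[:2]
        print(c,th,[(np.round(q['point'],1).tolist(),round(q['p'],2)) for q in r])
print(monitor.get_state()['clock'])
E
```

```text
pics
{'clock': 0.0, 'joints': array([-1.34019045,  0.41191739, -0.01270424,  1.59702841,  0.00560212,
        1.13429545, -0.08219887]), 'joint_vel': array([-0.00057807,  0.00109223,  0.00080799,  0.00069733,  0.00035954,
       -0.0005231 , -0.0003576 ]), 'effort': array([-5.06991910e-04, -6.00633144e+01,  6.81853294e-01, -2.99412704e+01,
        1.37634072e-02,  1.09871218e-02,  3.10063501e-05]), 'eef_pos': array([183.89301767, 596.84874113, 244.44859467]), 'eef_rot': array([-1.49680056,  1.56918334, -1.79558699]), 'ft_force': array([0.1672351 , 0.20746916, 0.19213728]), 'ft_torque': array([-2.98287528e-02,  3.69608867e-05,  5.26603290e-03]), 'gripper_width': 85.55672299943582}
scene post [([314.6, 189.7], 0.9)]
scene head [([331.4, 193.4], 0.94)]
scene trigger_pad [([308.4, 158.0], 0.67)]
scene knocker [([278.2, 224.5], 0.8)]Traceback (most recent call last):
  File "<stdin>", line 6, in <module>
ValueError: it knows: catch_arc, head, jar, knocker, mug, post, spatula, test_bowl, trigger_pad
```

```bash
python3 - <<'E'
from h import *
for c in ['scene','side','wrist']:
    if c!='scene': shot(c,c+'0')
    z=dict(post=80,head=48,trigger_pad=52,knocker=0,catch_arc=50)
    for th in z:
        r=nets.tip_of(c,th)[:2]
        print(c,th,[(np.round(q['point'],1).tolist(),round(q['p'],2),np.round(atz(c,q['point'],z[th])).tolist()) for q in r])
print(monitor.get_state()['clock'])
E
```

```text
scene post [([314.6, 189.7], 0.9, [572.0, 29.0, 80.0])]
scene head [([331.4, 193.4], 0.94, [538.0, 54.0, 48.0])]
scene trigger_pad [([308.4, 158.0], 0.67, [466.0, -58.0, 52.0])]
scene knocker [([278.2, 224.5], 0.8, [654.0, -27.0, 0.0])]
scene catch_arc [([293.9, 181.1], 0.74, [552.0, -45.0, 50.0])]
side post [([319.6, 201.1], 0.58, [567.0, 38.0, 80.0])]
side head []
side trigger_pad [([371.1, 188.1], 0.69, [469.0, -63.0, 52.0])]
side knocker [([280.4, 205.9], 0.73, [663.0, -39.0, 0.0])]
side catch_arc [([329.4, 192.7], 0.71, [555.0, -35.0, 50.0])]
wrist post []
wrist head []
wrist trigger_pad []
wrist knocker []
wrist catch_arc []
1.1
```

View pics/scene0.png

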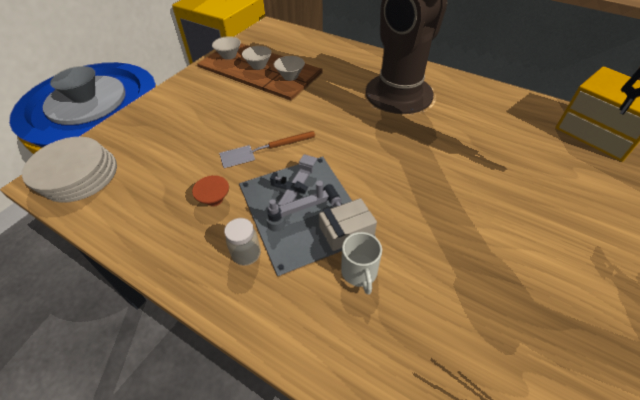

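View pics/side0.png

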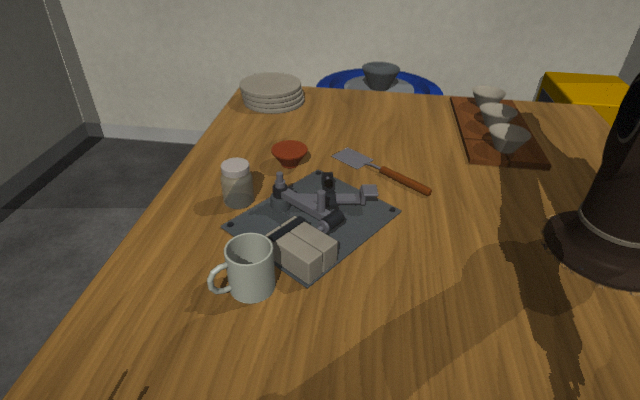

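View pics/wrist0.png

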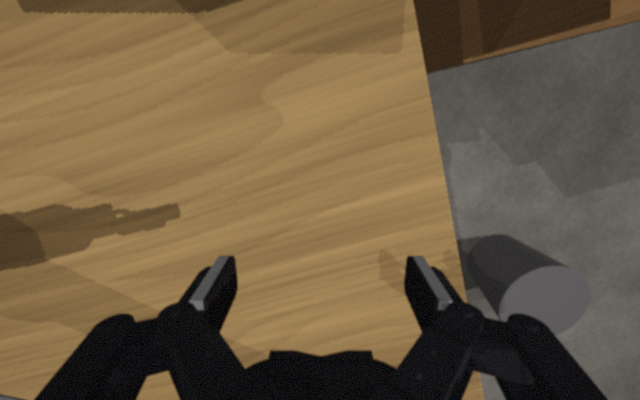

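```bash
cat >> h.py <<'E'
from scipy.spatial.transform import Rotation as Ro
from scipy.optimize import least_squares
def toolR(s=None):
    s=s or monitor.get_state(); return Ro.from_euler('xyz',s['eef_rot']).as_matrix()
def kpt(p,r,a,z): # r along arm direction at cocked angle a
    x,y,yaw=p; th=yaw+np.pi+a
    return np.array([x+r*np.cos(th),y+r*np.sin(th),z])
E
python3 - <<'E'
from h import *
print(toolR().round(3))
obs=[('scene',(314.6,189.7),115,0,80),('scene',(331.4,193.4),145,0,48),('scene',(308.4,158),190,.75,52),('scene',(278.2,224.5),0,0,0),
('side',(319.6,201.1),115,0,80),('side',(371.1,188.1),190,.75,52),('side',(280.4,205.9),0,0,0)]
ci={c:viewer.camera_info(c) for c in('scene','side')}
f=lambda p:np.concatenate([proj(c,kpt(p,r,a,z),ci[c])[0]-px for c,px,r,a,z in obs])
r=least_squares(f,[654,-30,-.63],loss='soft_l1'); print(r.x,r.fun.round(1))
p=r.x
for n,a in dict(post=(115,0,80),head=(145,0,48),trig=(190,.75,52),pivot=(0,0,92)).items(): print(n,kpt(p,*a).round(1))
for c in ci:
  for th in ['mug','jar','spatula','test_bowl']:
    q=nets.tip_of(c,th)[:1]; print(c,th,[atz(c,x['point'],0,ci[c]).round() for x in q])
  im=cv2.imread(f'pics/{c}0.png')
  for a in [(115,0,56),(115,0,100),(145,0,62),(190,.75,52),(0,0,92),(0,0,0)]:
    u=proj(c,kpt(p,*a),ci[c])[0]; cv2.circle(im,tuple((u*8).astype(int)),16,(0,0,255),-1,shift=3)
  cv2.imwrite(f'pics/{c}fit.png',cv2.resize(im[110:310,180:440],None,fx=3,fy=3))
E
```

```text
[[-0.     0.294  0.956]
 [-0.     0.956 -0.294]
 [-1.    -0.    -0.   ]]
[ 6.58667955e+02 -3.27536834e+01 -6.27364276e-01] [ 3.7 -0.8 -1.4  0.7 -0.2  1.2 -3.3  0.4  0.9 -0.9 -0.6  1.8  1.3  1.9]
post [565.6  34.8  80. ]
head [541.3  52.4  48. ]
trig [470.1 -56.   52. ]
pivot [658.7 -32.8  92. ]
scene mug [array([667., 197.,   0.])]
scene jar [array([754., -41.,   0.])]
scene spatula [array([ 435., -218.,    0.])]
scene test_bowl [array([ 678., -215.,    0.])]
side mug [array([665., 201.,   0.])]
side jar [array([753., -31.,   0.])]
side spatula [array([ 440., -203.,    0.])]
side test_bowl [array([ 676., -225.,    0.])]
```

```bash
python3 - <<'E'
from h import *
c=viewer.camera_info('wrist'); R=np.array(c['R']); C=-R.T@np.array(c['t']); s=monitor.get_state(); T=toolR(s)
print('cam in tool',T.T@(C-s['eef_pos']),'axis',T.T@R[2], 'fx',c['fx'])
E
```

```text
cam in tool [-1.29095246e+02 -7.00171190e-03 -8.16035055e+01] axis [ 9.47888977e-01 -7.43238052e-04  3.18599960e-01] fx 293.38996740600953
```

View pics/scenefit.png

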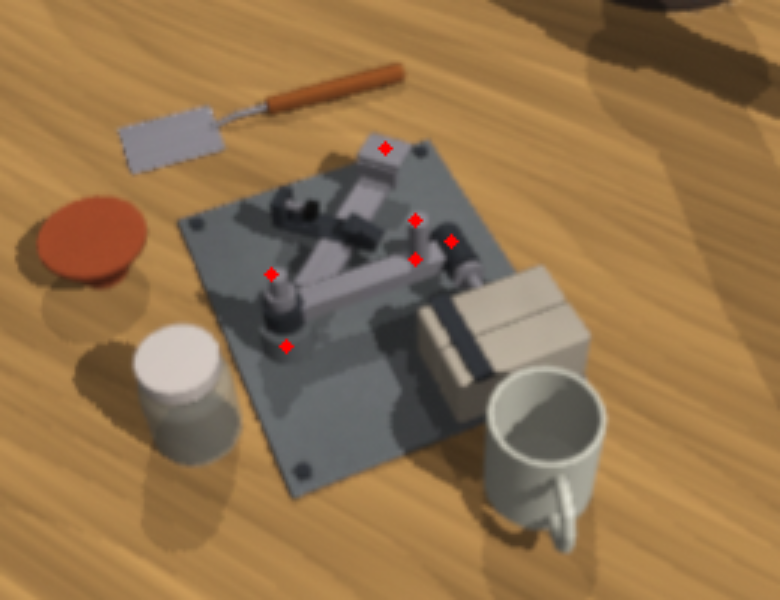

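View pics/sidefit.png

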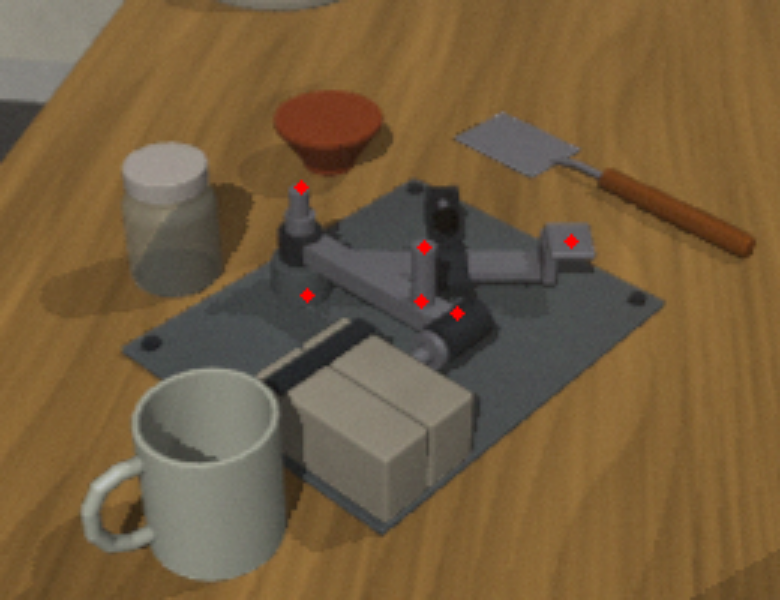

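Call:
move_arm(translation=[[33.5, -44.6, 0], [33.5, -44.6, 0], [33.5, -44.6, 0], [33.5, -44.6, 0], [33.5, -44.6, 0], [33.5, -44.6, 0], [33.5, -44.6, 0], [33.5, -44.6, 0], [33.5, -44.6, 0], [33.5, -44.6, 0]], rot=[[0, 0, -9.1], [0, 0, -9.1], [0, 0, -9.1], [0, 0, -9.1], [0, 0, -9.1], [0, 0, -9.1], [0, 0, -9.1], [0, 0, -9.1], [0, 0, -9.1], [0, 0, -9.1]], grip=[0, 0, 0, 0, 0, 0, 0, 0, 0, 0], newtons=40)

```text
clock: 2.75
eef_pos: [520.0, 149.9, 245.7]
eef_rot: [2.589, 1.57, 0.697]
ft_force: [0.7, 0.2, 0.1]
gripper_width: -0.3
```

Call:
move_arm(translation=[[33.5, -44.6, 0], [33.5, -44.6, 0], [0, 0, 0], [0, 0, 0]], rot=[[0, 0, -9], [0, 0, -9], [0, 0, 0], [0, 0, 0]], grip=[0, 0, 0, 0])

```text
clock: 3.25
eef_pos: [585.8, 62.4, 245.0]
eef_rot: [-1.241, 1.57, 2.841]
ft_force: [-0.0, -0.3, -0.0]
gripper_width: 0.0
```

```bash
python3 - <<'E'
from h import *
s=monitor.get_state();print(s['clock'],s['eef_pos'],s['joints'].round(2),s['gripper_width'],s['ft_force'].round(2));print(toolR(s).round(3))
ci=viewer.camera_info('wrist'); im=shot('wrist','w1')[:,:,::-1].copy()
for th,z in dict(post=80,head=48,trigger_pad=52,knocker=0).items():
    r=nets.tip_of('wrist',th)[:2]
    print(th,[(np.round(q['point'],1).tolist(),round(q['p'],2),atz('wrist',q['point'],z,ci).round(1)) for q in r])
p=[658.7,-32.75,-.6274]
for a in [(115,0,56),(115,0,100),(145,0,62),(190,.75,52),(0,0,92),(0,0,0)]:
    u=proj('wrist',kpt(p,*a),ci)[0]; print(a,u); cv2.circle(im,tuple((u*8).astype(int)),16,(0,0,255),-1,shift=3)
cv2.imwrite('pics/w1fit.png',im)
E
```

```text
3.25 [585.77413175  62.39072581 244.99532375] [-0.64  0.39  0.6   1.72 -0.24  1.11 -0.59] 0.0042896921741880974 [-0.01 -0.32 -0.  ]
[[-0.001  0.808 -0.589]
 [ 0.    -0.589 -0.808]
 [-1.    -0.001  0.   ]]
post [([321.5, 213.8], 0.86, array([567. ,  34.1,  80. ]))]
head []
trigger_pad []
knocker [([404.4, 191.6], 0.66, array([656.8, -31. ,   0. ]))]
(115, 0, 56) [320.08968992 206.41030957]
(115, 0, 100) [320.03719182 221.34058342]
(145, 0, 62) [293.6429747 208.278545 ]
(190, 0.75, 52) [301.98225943 298.41535548]
(0, 0, 92) [430.88265149 218.0987603 ]
(0, 0, 0) [406.30393642 191.83159432]
```

View pics/w1fit.png

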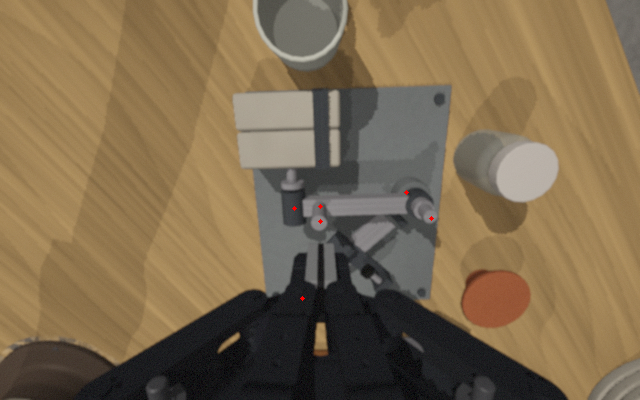

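Call:
move_arm(translation=[[0, 0, -50], [0, 0, -50], [0, 0, -40], [0, 0, -17], [0, 0, 0], [0, 0, 0]], rot=[[0, 0, 0], [0, 0, 0], [0, 0, 0], [0, 0, 0], [0, 0, 0], [0, 0, 0]], grip=[0, 0, 0, 0, 0, 0])

```text
clock: 4.25
eef_pos: [587.1, 62.2, 89.9]
eef_rot: [2.412, 1.568, 0.211]
ft_force: [0.9, 0.3, 0.8]
gripper_width: -0.2
```

```bash
python3 - <<'E'
from h import *
s=monitor.get_state();print(s['clock'],s['eef_pos'],s['ft_force'].round(2))
im=shot('side','s1');cv2.imwrite('pics/s1c.png',cv2.resize(im[110:310,180:440,::-1],None,fx=3,fy=3))
# table of arc moves: TCP at tangential offset -d behind post
p=[658.7,-32.75,-.6274]
pp=s['eef_pos']
def tcp(a,d): 
    th=p[2]+np.pi+a; t=np.array([-np.sin(th),np.cos(th)]); return kpt(p,115,a,0)[:2]-d*t
for a in np.arange(0,1.05,.05): print(round(a,2),tcp(a,19).round(1),tcp(a,34).round(1))
E
```

```text
4.25 [587.10554599  62.24690133  89.91597079] [0.93 0.27 0.83]
0.0 [576.8  50.1] [585.6  62.3]
0.05 [572.7  45.9] [580.9  58.5]
0.1 [568.9  41.5] [576.4  54.5]
0.15 [565.3  37. ] [572.2  50.3]
0.2 [561.9  32.2] [568.1  45.9]
0.25 [558.8  27.3] [564.3  41.2]
0.3 [555.9  22.2] [560.7  36.4]
0.35 [553.3  17. ] [557.4  31.4]
0.4 [550.9  11.7] [554.3  26.3]
0.45 [548.9   6.2] [551.5  21. ]
0.5 [547.    0.7] [549.   15.6]
0.55 [545.5  -4.9] [546.7  10. ]
0.6 [544.3 -10.6] [544.7   4.4]
0.65 [543.3 -16.4] [543.   -1.4]
0.7 [542.6 -22.1] [541.5  -7.2]
0.75 [542.2 -28. ] [540.4 -13.1]
0.8 [542.1 -33.8] [539.6 -19. ]
0.85 [542.3 -39.6] [539. -25.]
0.9 [542.8 -45.4] [538.8 -31. ]
0.95 [543.6 -51.2] [538.9 -37. ]
1.0 [544.7 -56.9] [539.2 -42.9]
```

View pics/s1c.png

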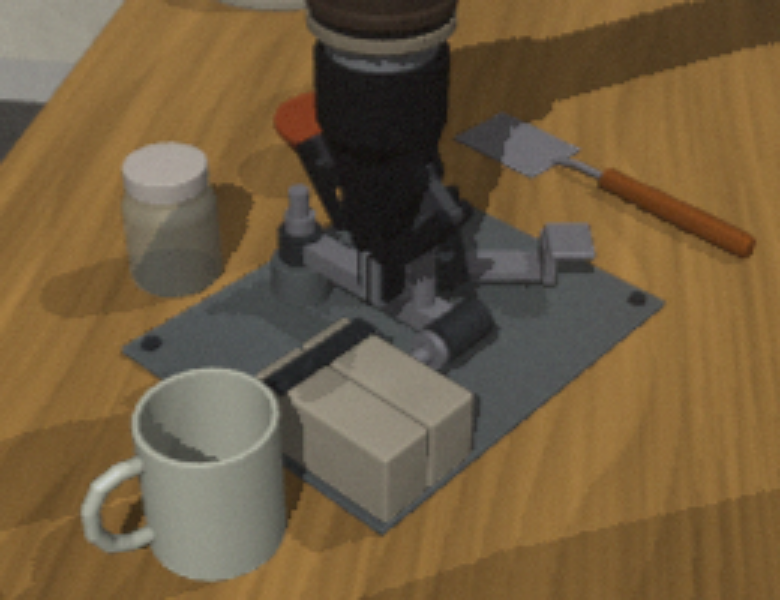

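Call:
move_arm(translation=[[-5, -7, 0], [-4, -5.3, 0], [0, 0, 0], [-4.1, -4.2, 0], [-3.8, -4.4, 0], [-3.6, -4.5, 0], [-3.4, -4.8, 0], [0, 0, 0]], rot=[[0, 0, 0], [0, 0, 0], [0, 0, 0], [0, 0, 2.9], [0, 0, 2.8], [0, 0, 2.9], [0, 0, 2.8], [0, 0, 0]], grip=[0, 0, 0, 0, 0, 0, 0, 0])

```text
clock: 5.3
eef_pos: [562.4, 31.9, 88.5]
eef_rot: [2.533, 1.57, 0.53]
ft_force: [2.0, 1.5, -0.5]
gripper_width: 0.1
```

```bash
cat > st.py <<'E'
from h import *
p=[658.7,-32.75,-.6274]
s=monitor.get_state(); T=toolR(s); q=s['eef_pos'][:2]-np.array(p[:2])
t=T[:2,2]; t=t/np.linalg.norm(t); rr=np.hypot(*q)
a=np.arctan2(q[1],q[0])-p[2]-np.pi; a=(a+np.pi)%(2*np.pi)-np.pi
F=s['ft_force']
print(s['clock'],s['eef_pos'].round(1),'r',rr.round(1),'post angle',round(a+np.arctan(19/115),3),'tool angle',round((np.arctan2(t[1],t[0])-p[2]-1.5*np.pi+np.pi)%(2*np.pi)-np.pi,3),'Ft',round(-F[:2]@t,2),'Fr',round(F[:2]@np.array([-t[1],t[0]]),2),'Fz',round(F[2],2))
E
python3 st.py
```

```text
5.3 [562.4  31.9  88.5] r 116.0 post angle 0.2 tool angle 0.195 Ft 2.17 Fr 1.2 Fz -0.45
```

Call:
move_arm(translation=[[-3.1, -4.9, 0], [-2.9, -5.1, 0], [0, 0, 0]], rot=[[0, 0, 2.9], [0, 0, 2.9], [0, 0, 0]], grip=[0, 0, 0])

```text
clock: 5.68
eef_pos: [556.7, 22.3, 88.5]
eef_rot: [2.334, 1.57, 0.432]
ft_force: [2.7, 1.6, -0.8]
gripper_width: -0.0
```

Call:
move_arm(translation=[[-2.6, -5.2, 0], [-2.4, -5.3, 0], [0, 0, 0]], rot=[[0, 0, 2.9], [0, 0, 2.8], [0, 0, 0]], grip=[0, 0, 0])

```text
clock: 6.05
eef_pos: [551.8, 11.9, 88.6]
eef_rot: [2.218, 1.569, 0.415]
ft_force: [2.6, 3.5, -0.3]
gripper_width: -0.0
```

```bash
python3 st.py
```

```text
6.05 [551.8  11.9  88.6] r 115.8 post angle 0.395 tool angle 0.395 Ft 3.99 Fr 1.76 Fz -0.34
```

Call:
move_arm(translation=[[-2, -5.5, 0], [-1.9, -5.5, 0], [0, 0, 0]], rot=[[0, 0, 2.9], [0, 0, 2.9], [0, 0, 0]], grip=[0, 0, 0])

```text
clock: 6.42
eef_pos: [548.2, 1.7, 88.6]
eef_rot: [2.335, 1.569, 0.634]
ft_force: [3.1, 4.0, -0.3]
gripper_width: 0.1
```

```bash
python3 st.py
```

```text
6.425 [548.2   1.7  88.6] r 115.8 post angle 0.489 tool angle 0.497 Ft 4.35 Fr 2.59 Fz -0.27
```

Call:
move_arm(translation=[[-1.5, -5.6, 0], [0, 0, 0]], rot=[[0, 0, 2.9], [0, 0, 0]], grip=[0, 0])

```text
clock: 6.68
eef_pos: [546.8, -3.4, 88.6]
eef_rot: [2.407, 1.568, 0.757]
ft_force: [3.8, 4.3, 0.2]
gripper_width: 0.2
```

```bash
python3 st.py
```

```text
6.675 [546.8  -3.4  88.6] r 115.7 post angle 0.535 tool angle 0.548 Ft 4.62 Fr 3.42 Fz 0.24
```

Call:
move_arm(translation=[[-1.2, -5.7, 0], [0, 0, 0]], rot=[[0, 0, 2.9], [0, 0, 0]], grip=[0, 0])

```text
clock: 6.92
eef_pos: [545.3, -9.4, 88.6]
eef_rot: [2.419, 1.569, 0.82]
ft_force: [2.6, 4.2, 0.5]
gripper_width: 0.3
```

```bash
python3 st.py
```

```text
6.925 [545.3  -9.4  88.6] r 115.7 post angle 0.588 tool angle 0.599 Ft 4.25 Fr 2.51 Fz 0.52
```

```bash
python3 - <<'E'
from h import *
im=shot('side','s2');cv2.imwrite('pics/s2c.png',cv2.resize(im[110:310,180:440,::-1],None,fx=3,fy=3))
im=shot('wrist','w2')
E
python3 st.py
```

```text
7.025 [545.4  -9.4  88.5] r 115.7 post angle 0.588 tool angle 0.598 Ft 4.42 Fr 3.13 Fz -0.2
```

View pics/s2c.png

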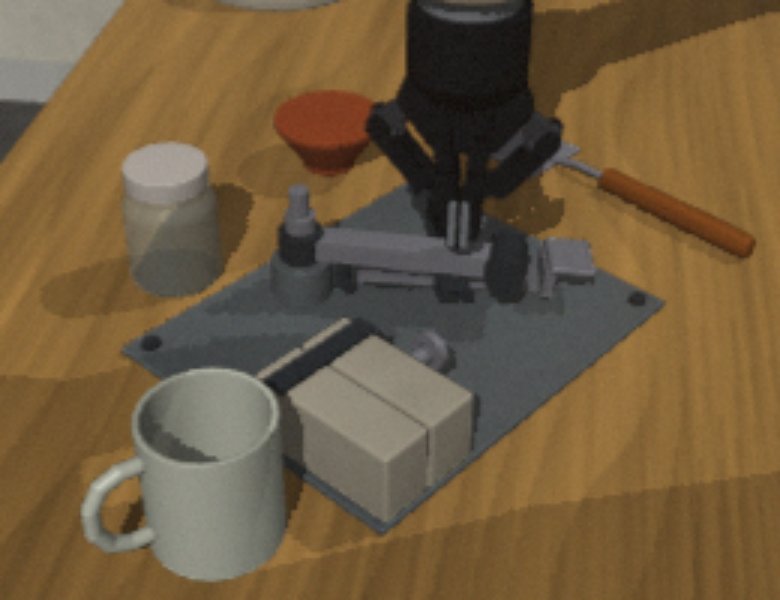

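View pics/w2.png

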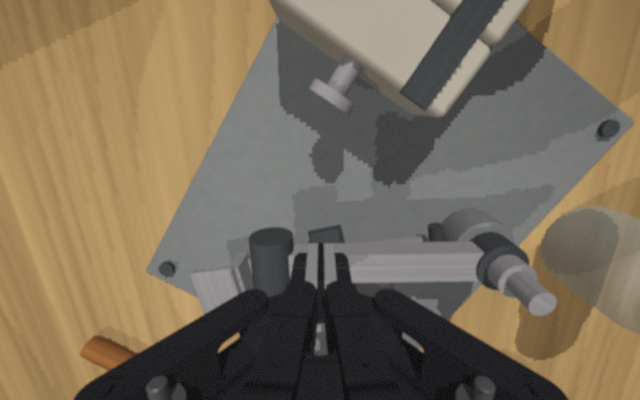

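Call:
move_arm(translation=[[-0.5, -2.9, 0], [0, 0, 0]], rot=[[0, 0, 1.5], [0, 0, 0]], grip=[0, 0])

```text
clock: 7.28
eef_pos: [544.9, -11.6, 88.5]
eef_rot: [2.578, 1.569, 1.005]
ft_force: [3.1, 6.0, 1.5]
gripper_width: 0.1
```

```bash
python3 st.py
```

```text
7.275 [544.9 -11.6  88.5] r 115.8 post angle 0.608 tool angle 0.625 Ft 6.05 Fr 3.09 Fz 1.5
```

Call:
move_arm(translation=[[-0.5, -2.9, 0], [0, 0, 0]], rot=[[0, 0, 1.5], [0, 0, 0]], grip=[0, 0])

```text
clock: 7.52
eef_pos: [544.4, -14.4, 88.6]
eef_rot: [2.546, 1.568, 0.999]
ft_force: [3.1, 7.0, 0.8]
gripper_width: -0.2
```

```bash
python3 st.py
```

```text
7.525 [544.4 -14.4  88.6] r 115.7 post angle 0.632 tool angle 0.651 Ft 6.88 Fr 3.27 Fz 0.77
```

Call:
move_arm(translation=[[-0.4, -2.9, 0], [0, 0, 0]], rot=[[0, 0, 1.5], [0, 0, 0]], grip=[0, 0])

```text
clock: 7.78
eef_pos: [544.1, -17.1, 88.5]
eef_rot: [2.546, 1.568, 1.026]
ft_force: [2.9, 6.9, 0.5]
gripper_width: -0.5
```

```bash
python3 st.py
```

```text
7.775 [544.1 -17.1  88.5] r 115.7 post angle 0.656 tool angle 0.678 Ft 6.71 Fr 3.2 Fz 0.48
```

Call:
move_arm(translation=[[-0.4, -2.9, 0], [-0.3, -2.9, 0], [0, 0, 0]], rot=[[0, 0, 1.4], [0, 0, 1.4], [0, 0, 0]], grip=[0, 0, 0])

```text
clock: 8.15
eef_pos: [543.6, -22.7, 88.6]
eef_rot: [2.426, 1.568, 0.954]
ft_force: [3.9, 7.8, -0.4]
gripper_width: -0.3
```

```bash
python3 st.py
```

```text
8.15 [543.6 -22.7  88.6] r 115.6 post angle 0.704 tool angle 0.727 Ft 7.34 Fr 4.63 Fz -0.35
```

Call:
move_arm(translation=[[-0.2, -2.9, 0], [-0.1, -2.9, 0], [0, 0, 0]], rot=[[0, 0, 1.4], [0, 0, 1.4], [0, 0, 0]], grip=[0, 0, 0])

```text
clock: 8.52
eef_pos: [543.3, -28.3, 88.5]
eef_rot: [2.414, 1.568, 0.991]
ft_force: [4.1, 8.4, -0.6]
gripper_width: -0.1
```

```bash
python3 st.py
```

```text
8.525 [543.3 -28.3  88.5] r 115.5 post angle 0.753 tool angle 0.776 Ft 7.68 Fr 5.24 Fz -0.56
```

Call:
move_arm(translation=[[0, -2.9, 0], [0, -2.9, 0], [0, 0, 0]], rot=[[0, 0, 1.4], [0, 0, 1.4], [0, 0, 0]], grip=[0, 0, 0])

```text
clock: 8.9
eef_pos: [543.2, -34.1, 88.5]
eef_rot: [2.454, 1.568, 1.08]
ft_force: [3.6, 9.0, -1.1]
gripper_width: -0.3
```

```bash
python3 st.py
```

```text
8.9 [543.2 -34.1  88.5] r 115.5 post angle 0.803 tool angle 0.825 Ft 8.16 Fr 5.31 Fz -1.11
```

Call:
move_arm(translation=[[0, -2.6, 0], [0.1, -2.6, 0], [0, 0, 0]], rot=[[0, 0, 1.1], [0, 0, 1.1], [0, 0, 0]], grip=[0, 0, 0])

```text
clock: 9.28
eef_pos: [543.1, -39.3, 88.4]
eef_rot: [2.536, 1.568, 1.201]
ft_force: [3.1, 8.6, 0.5]
gripper_width: -0.3
```

```bash
python3 st.py
```

```text
9.275 [543.1 -39.3  88.4] r 115.7 post angle 0.848 tool angle 0.863 Ft 7.69 Fr 4.99 Fz 0.48
```

Call:
move_arm(translation=[[0.2, -2.3, 0], [0, 0, 0]], rot=[[0, 0, 1], [0, 0, 0]], grip=[0, 0])

```text
clock: 9.52
eef_pos: [543.3, -41.4, 88.4]
eef_rot: [2.586, 1.568, 1.268]
ft_force: [2.7, 9.0, 0.2]
gripper_width: 0.1
```

```bash
python3 st.py
```

```text
9.525 [543.3 -41.4  88.4] r 115.7 post angle 0.866 tool angle 0.88 Ft 8.04 Fr 4.84 Fz 0.21
```

Call:
move_arm(translation=[[0.2, -2.3, 0], [0, 0, 0]], rot=[[0, 0, 1], [0, 0, 0]], grip=[0, 0])

```text
clock: 9.78
eef_pos: [543.5, -43.4, 88.4]
eef_rot: [2.605, 1.568, 1.305]
ft_force: [3.3, 10.3, 1.0]
gripper_width: 0.2
```

```bash
python3 st.py
```

```text
9.775 [543.5 -43.4  88.4] r 115.7 post angle 0.883 tool angle 0.898 Ft 9.06 Fr 5.97 Fz 0.98
```

Call:
move_arm(translation=[[0.2, -2.3, 0], [0, 0, 0]], rot=[[0, 0, 1], [0, 0, 0]], grip=[0, 0])

```text
clock: 10.02
eef_pos: [543.6, -44.8, 88.4]
eef_rot: [2.753, 1.567, 1.471]
ft_force: [2.1, 12.4, 0.1]
gripper_width: 0.1
```

```bash
python3 st.py
```

```text
10.025 [543.6 -44.8  88.4] r 115.8 post angle 0.895 tool angle 0.916 Ft 11.34 Fr 5.53 Fz 0.06
```

Call:
move_arm(translation=[[-0.4, 4, 0], [-0.4, 4, 0], [0, 0, 0]], rot=[[0, 0, 0], [0, 0, 0], [0, 0, 0]], grip=[0, 0, 0])

```text
clock: 10.4
eef_pos: [542.2, -37.7, 88.4]
eef_rot: [2.985, 1.568, 1.703]
ft_force: [2.0, 7.7, 1.9]
gripper_width: 0.0
```

```bash
python3 st.py
```

```text
10.4 [542.2 -37.7  88.4] r 116.6 post angle 0.833 tool angle 0.915 Ft 6.84 Fr 4.07 Fz 1.85
```

Call:
move_arm(translation=[[-0.3, 3, 0], [0, 0, 0]], rot=[[0, 0, 0], [0, 0, 0]], grip=[0, 0])

```text
clock: 10.65
eef_pos: [541.6, -36.2, 88.2]
eef_rot: [-2.935, 1.569, 2.065]
ft_force: [1.1, 6.9, 1.4]
gripper_width: -0.2
```

```bash
python3 st.py
```

```text
10.65 [541.6 -36.2  88.2] r 117.2 post angle 0.821 tool angle 0.915 Ft 6.25 Fr 3.02 Fz 1.41
```

Call:
move_arm(translation=[[-0.3, 3, 0], [0, 0, 0]], rot=[[0, 0, 0], [0, 0, 0]], grip=[0, 0])

```text
clock: 10.9
eef_pos: [541.0, -35.5, 88.1]
eef_rot: [-1.281, 1.57, -2.565]
ft_force: [-0.2, 0.2, 1.2]
gripper_width: 0.1
```

```bash
python3 st.py
```

```text
10.9 [541.  -35.5  88.1] r 117.8 post angle 0.815 tool angle 0.914 Ft 0.22 Fr -0.17 Fz 1.16
```

Call:
move_arm(translation=[[-1, 10, 0], [-1, 10, 0], [0, 0, 0], [0, 0, 0]], rot=[[0, 0, 0], [0, 0, 0], [0, 0, 0], [0, 0, 0]], grip=[0, 0, 0, 0])

```text
clock: 11.4
eef_pos: [539.4, -15.1, 88.3]
eef_rot: [0.27, 1.571, -1.013]
ft_force: [1.3, -0.4, 0.4]
gripper_width: -0.0
```

```bash
python3 st.py; python3 - <<'E'
from h import *
im=shot('side','s3');cv2.imwrite('pics/s3c.png',cv2.resize(im[110:310,180:440,::-1],None,fx=3,fy=3))
E
```

```text
11.4 [539.4 -15.1  88.3] r 120.6 post angle 0.644 tool angle 0.915 Ft -0.72 Fr 1.18 Fz 0.41
```

View pics/s3c.png

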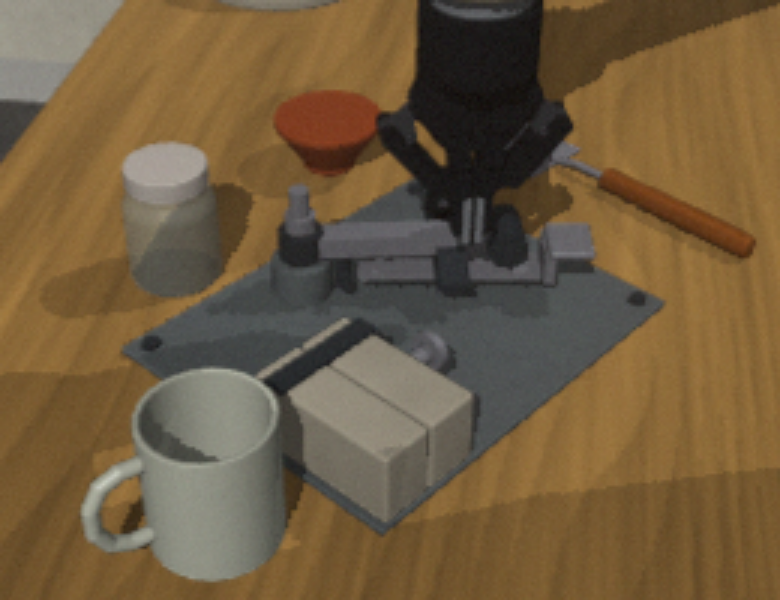

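Call:
move_arm(translation=[[0, 0, 40], [0, 0, 40], [-36.5, -20.5, 0], [-36.5, -20.5, 0], [0, 0, -40], [0, 0, -30], [0, 0, 0], [0, 0, 0]], rot=[[0, 0, 0], [0, 0, 0], [0, 0, 0], [0, 0, 0], [0, 0, 0], [0, 0, 0], [0, 0, 0], [0, 0, 0]], grip=[0, 0, 0, 0, 0, 0, 0, 0])

```text
clock: 12.45
eef_pos: [466.9, -56.4, 99.1]
eef_rot: [1.041, 1.57, -0.243]
ft_force: [-0.2, 0.7, 0.6]
gripper_width: -0.1
```

```bash
python3 st.py; python3 - <<'E'
from h import *
for c in ('side','scene'):
    im=shot(c,c+'4');cv2.imwrite(f'pics/{c}4c.png',cv2.resize(im[110:310,180:440,::-1],None,fx=3,fy=3))
    for th,z in dict(trigger_pad=52,post=80).items(): print(c,th,[(q['p'],atz(c,q['point'],z).round(1)) for q in nets.tip_of(c,th)[:1]])
E
```

```text
12.45 [466.9 -56.4  99.1] r 193.2 post angle 0.914 tool angle 0.915 Ft 0.76 Fr 0.05 Fz 0.56
side trigger_pad [(0.73, array([469. , -56.7,  52. ]))]
side post [(0.75, array([546.3, -60.6,  80. ]))]
scene trigger_pad [(0.86, array([477. , -55.2,  52. ]))]
scene post [(0.93, array([550.2, -57.2,  80. ]))]
```

View pics/side4c.png

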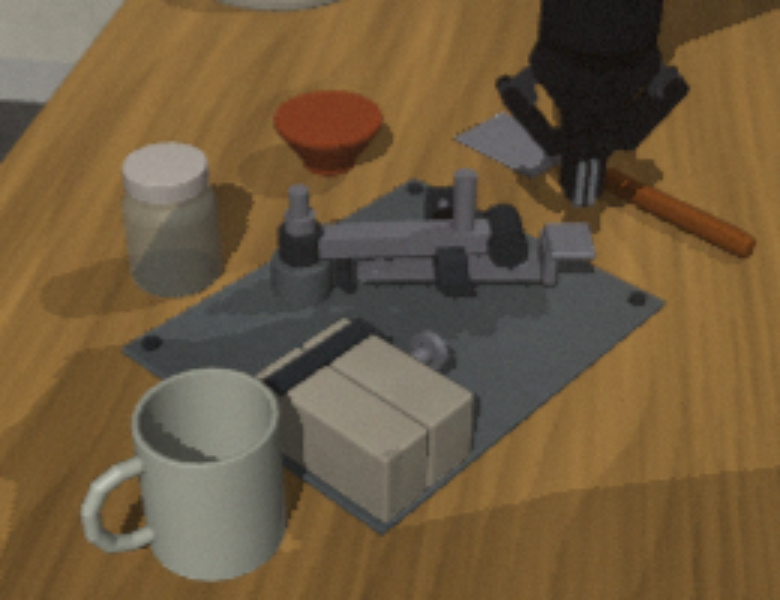

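View pics/scene4c.png

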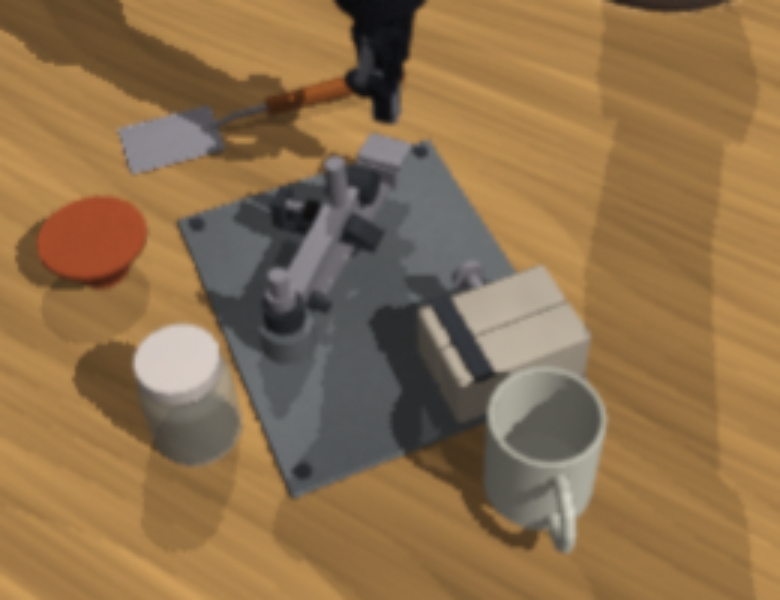

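Call:
move_arm(translation=[[0, 0, -15], [0, 0, -12], [0, 0, 0]], rot=[[0, 0, 0], [0, 0, 0], [0, 0, 0]], grip=[0, 0, 0])

```text
clock: 13.12
eef_pos: [465.3, -56.1, 69.8]
eef_rot: [-1.785, 1.568, -3.068]
ft_force: [-0.6, 0.3, 0.1]
gripper_width: -0.2
```

Call:
move_arm(translation=[[0, 0, -4], [0, 0, -4], [0, 0, -3], [0, 0, 0]], rot=[[0, 0, 0], [0, 0, 0], [0, 0, 0], [0, 0, 0]], grip=[0, 0, 0, 0])

```text
clock: 13.62
eef_pos: [466.1, -56.2, 60.2]
eef_rot: [-1.845, 1.57, -3.129]
ft_force: [-1.3, -0.1, 2.3]
gripper_width: 0.1
```

Call:
move_arm(translation=[[0, 0, -3], [0, 0, -3], [0, 0, 0]], rot=[[0, 0, 0], [0, 0, 0], [0, 0, 0]], grip=[0, 0, 0])

```text
clock: 14.0
eef_pos: [466.6, -56.0, 54.1]
eef_rot: [1.194, 1.57, -0.089]
ft_force: [0.3, -0.5, -0.3]
gripper_width: 0.2
```

Call:
move_arm(translation=[[0, 0, -3], [0, 0, 0]], rot=[[0, 0, 0], [0, 0, 0]], grip=[0, 0])

```text
clock: 14.25
eef_pos: [467.1, -56.0, 51.3]
eef_rot: [1.254, 1.57, -0.029]
ft_force: [0.6, -1.1, 2.9]
gripper_width: -0.0
```

```bash
python3 - <<'E'
from h import *
for c in ('side',):
    im=shot(c,c+'5');cv2.imwrite(f'pics/{c}5c.png',cv2.resize(im[110:310,180:440,::-1],None,fx=3,fy=3))
E
```

View pics/side5c.png

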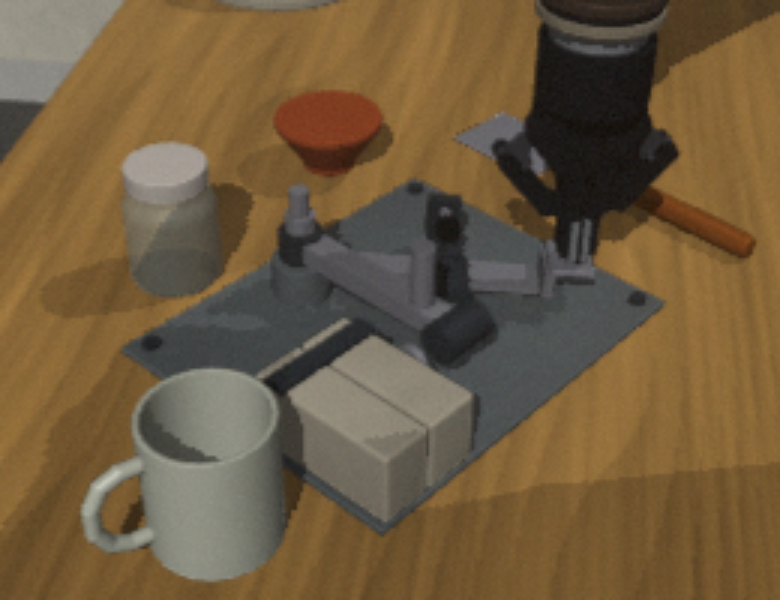

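Call:
move_arm(translation=[[0, 0, 10], [0, 0, 15], [0, 0, 30], [0, 0, 50], [0, 0, 50], [-20, 0, 40], [0, 0, 0], [0, 0, 0]], rot=[[0, 0, 0], [0, 0, 0], [0, 0, 0], [0, 0, 0], [0, 0, 0], [0, 0, 0], [0, 0, 0], [0, 0, 0]], grip=[0, 0, 0, 0, 0, 0, 0, 0])

```text
clock: 15.3
eef_pos: [446.1, -56.0, 246.4]
eef_rot: [2.073, 1.57, 0.79]
ft_force: [-0.2, 0.1, -1.4]
gripper_width: 0.0
```

```bash
python3 st.py; python3 - <<'E'
from h import *
p=[658.7,-32.75,-.6274]
ci={c:viewer.camera_info(c) for c in('scene','side')}
for c in ('side','scene'):
    im=shot(c,c+'6');cv2.imwrite(f'pics/{c}6c.png',cv2.resize(im[110:310,180:440,::-1],None,fx=3,fy=3))
    b=cv2.imread(f'pics/{c}0.png')[180:270,280:380] if c=='side' else cv2.imread(f'pics/{c}0.png')[150:240,290:390]
    a=im[180:270,280:380,::-1] if c=='side' else im[150:240,290:390,::-1]
    cv2.imwrite(f'pics/{c}6d.png',cv2.resize(np.hstack([b,a]),None,fx=4,fy=4,interpolation=cv2.INTER_CUBIC))
    for th,z in dict(trigger_pad=52,post=80,head=48).items(): print(c,th,[(q['p'],atz(c,q['point'],z).round(1)) for q in nets.tip_of(c,th)[:1]])
E
```

```text
15.3 [446.1 -56.  246.4] r 213.9 post angle 0.9 tool angle 0.915 Ft 0.16 Fr -0.17 Fz -1.36
side trigger_pad [(0.62, array([472. , -62.3,  52. ]))]
side post [(0.78, array([566. ,  31.5,  80. ]))]
side head [(0.78, array([538.4,  48.4,  48. ]))]
scene trigger_pad [(0.92, array([478.3, -48.8,  52. ]))]
scene post [(0.83, array([564.3,  29.9,  80. ]))]
scene head [(0.84, array([532.1,  49.7,  48. ]))]
```

View pics/side6d.png

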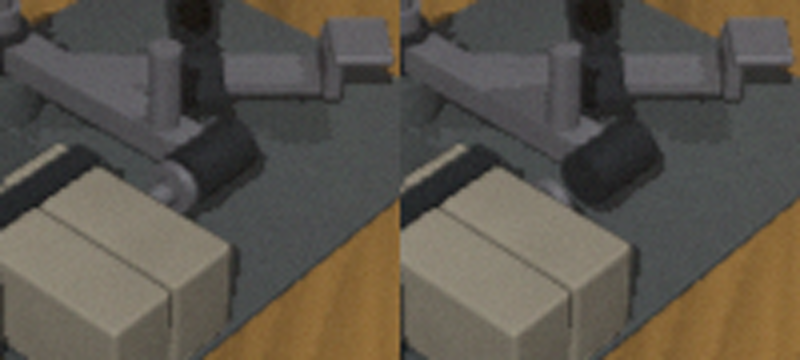

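View pics/scene6d.png

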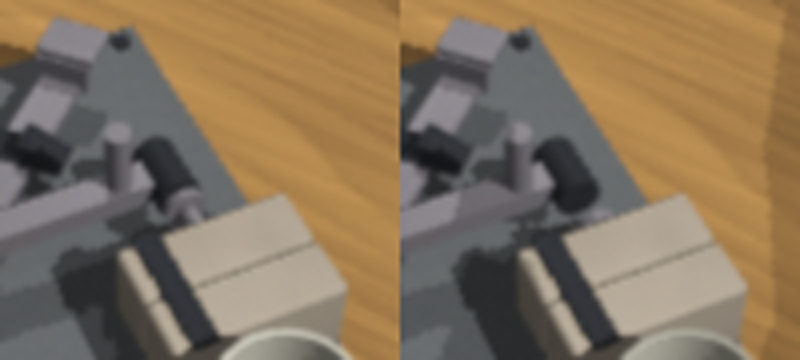

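Call:
move_arm(translation=[[28, 23.6, 0], [28, 23.6, 0], [28, 23.6, 0], [28, 23.6, 0], [28, 23.6, 0], [0, 0, 0], [0, 0, 0], [0, 0, 0]], rot=[[0, 0, -10.4], [0, 0, -10.4], [0, 0, -10.4], [0, 0, -10.4], [0, 0, -10.4], [0, 0, 0], [0, 0, 0], [0, 0, 0]], grip=[0, 0, 0, 0, 0, 0, 0, 0])

```text
clock: 16.7
eef_pos: [585.8, 60.8, 246.4]
eef_rot: [-0.331, 1.571, -2.522]
ft_force: [0.6, -0.1, -1.0]
gripper_width: 0.1
```

```bash
python3 - <<'E'
from h import *
p=np.array([658.7,-32.75,-.6274])
c,s=np.cos(p[2]),np.sin(p[2])
def K(x,y,z): return [p[0]+c*x-s*y,p[1]+s*x+c*y,z]
ci=viewer.camera_info('wrist'); im=shot('wrist','w7')[:,:,::-1].copy()
x0,y0,w,h=220,130,160,120
b=cv2.imread('pics/w1.png')[y0:y0+h,x0:x0+w]
big=cv2.resize(np.hstack([b,im[y0:y0+h,x0:x0+w]]),None,fx=2.5,fy=2.5,interpolation=cv2.INTER_CUBIC)
cv2.imwrite('pics/w7d.png',big)
for y in (24,39.5,42,48): print(y,[proj('wrist',K(-145+d,y,48+e),ci)[0].round(1) for d,e in((-13,0),(0,13),(13,0))])
print(monitor.get_state()['clock'])
E
```

```text
24 [array([281.9, 182.8]), array([292.1, 186. ]), array([304.3, 183. ])]
39.5 [array([281.4, 169.7]), array([291.7, 172.4]), array([304.2, 169.8])]
42 [array([281.3, 167.5]), array([291.7, 170.2]), array([304.2, 167.7])]
48 [array([281.1, 162.3]), array([291.6, 164.8]), array([304.1, 162.5])]
16.75
```

View pics/w7d.png

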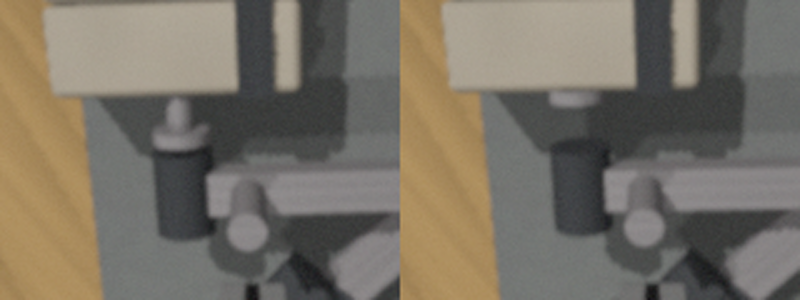

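```bash
python3 - <<'E'
from h import *
p=np.array([658.7,-32.75,-.6274])
c,s=np.cos(p[2]),np.sin(p[2])
def K(x,y,z): return [p[0]+c*x-s*y,p[1]+s*x+c*y,z]
ci=viewer.camera_info('wrist')
g=cv2.imread('pics/w7.png',0)
print('rows158-182 cols284-300'); 
for r in range(160,180): print(r,g[r,274:306:2])
print('mould edge',proj('wrist',K(-145,48,63),ci), 'bar edges',proj('wrist',[K(-80,10,56),K(-80,-10,56)],ci))
print('bar col'); u=proj('wrist',K(-80,10,56),ci)[0]; print(u,g[int(u[1])-6:int(u[1])+22,int(u[0])])
for y in (36,38,39.5,41,42): print(y,proj('wrist',[K(-145,y,61),K(-145,y,58)],ci)[:,1])
E
python3 - <<'E'
import cv2
im=cv2.imread('pics/w7.png')[140:220,250:330]
cv2.imwrite('pics/w7e.png',cv2.resize(im,None,fx=7,fy=7,interpolation=cv2.INTER_NEAREST))
E
```

```text
rows158-182 cols284-300
160 [163 161 160 162 163 161 160 161 162 160 158 159 159 157 157 158]
161 [162 163 162 162 162 161 160 160 159 160 157 160 158 161 158 160]
162 [162 160 162 162 160 161 160 159 158 159 158 158 158 157 158 155]
163 [157 157 157 156 152 153 154 150 153 150 153 151 150 147 149 148]
164 [147 144 144 143 146 140 138 138 136 136 136 133 134 133 130 132]
165 [128 126 126 126 127 124 116 118 116 118 117 112 113 107 107 106]
166 [104 103 101 118 126 117 112 109 111 108 109 100  98  83  76  74]
167 [ 82  83  81 119 134 130 125 124 123 118 113 106  91  76  62  59]
168 [ 76  76  80 123 139 137 137 133 132 122 114 110  93  69  61  59]
169 [ 73  75  76 121 139 139 140 139 134 124 117 112  93  70  58  59]
170 [ 77  75  78 117 136 140 141 141 133 126 111 105  87  66  58  59]
171 [ 76  77  77 105 123 130 134 134 128 120 106  98  77  67  58  55]
172 [ 75  77  76  87 103 112 114 114 111 106  88  78  66  61  61  56]
173 [76 76 76 76 84 87 89 88 89 84 70 64 58 55 53 59]
174 [77 81 76 76 72 73 78 74 74 71 65 59 61 60 60 61]
175 [78 75 77 76 73 76 76 79 76 72 69 57 59 61 56 57]
176 [77 77 75 74 73 71 73 77 77 73 66 61 57 64 58 57]
177 [78 79 76 72 75 76 78 76 79 76 69 58 56 58 53 54]
178 [73 75 73 73 77 75 77 78 76 76 67 59 59 57 55 59]
179 [75 78 79 74 74 74 76 74 78 79 67 60 58 60 62 56]
mould edge [[291.36778641 165.34738027]] bar edges [[349.4222817  197.07148458]
 [348.75758758 213.32389185]]
bar col
[349.4222817  197.07148458] [ 80  82  93 104 103 107 122 132 135 136 132 133 132 136 136 135 135 135
 133 136 137 135 118  90  68  57  55  60]
36 [175.68293761 175.02508837]
38 [173.9135815  173.26990081]
39.5 [172.58197343 171.94899593]
41 [171.24641111 170.62420312]
42 [170.35383089 169.73883962]
```

View pics/w7e.png

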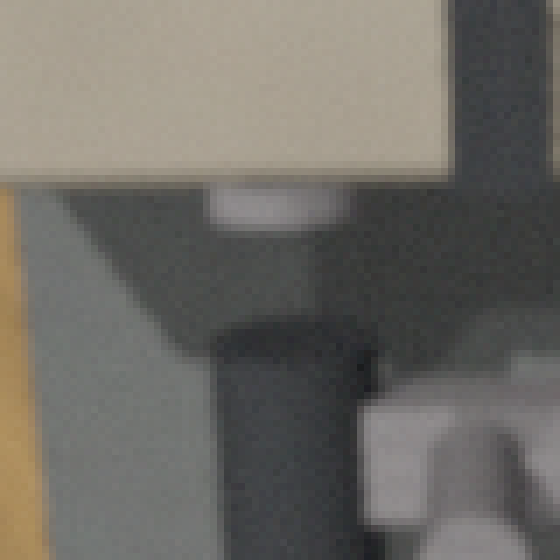

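Call:
move_arm(translation=[[-35, -21.7, 0], [-35, -21.7, 0], [0, 0, -40], [0, 0, -40], [0, 0, -15], [0, 0, 0], [0, 0, 0], [0, 0, 0]], rot=[[0, 0, 0], [0, 0, 0], [0, 0, 0], [0, 0, 0], [0, 0, 0], [0, 0, 0], [0, 0, 0], [0, 0, 0]], grip=[0, 0, 0, 0, 0, 0, 0, 0])

```text
clock: 17.75
eef_pos: [517.2, 18.6, 152.5]
eef_rot: [2.432, 1.569, 0.242]
ft_force: [-0.2, 0.1, -0.7]
gripper_width: -0.3
```

```bash
python3 - <<'E'
from h import *
p=np.array([658.7,-32.75,-.6274])
c,s=np.cos(p[2]),np.sin(p[2])
def K(x,y,z): return [p[0]+c*x-s*y,p[1]+s*x+c*y,z]
ci=viewer.camera_info('wrist'); im=shot('wrist','w8')
g=cv2.cvtColor(im,cv2.COLOR_RGB2GRAY)
me=proj('wrist',K(-145,48,63),ci)[0]; print('mould',me)
for y in (36,38,39.5,41,42): print(y,proj('wrist',[K(-145,y,61),K(-145,y,58)],ci).round(1).tolist())
u=me.astype(int)
for r in range(u[1]-6,u[1]+22): print(r,g[r,u[0]-12:u[0]+14:3])
x0,y0=u[0]-40,max(0,u[1]-30)
cv2.imwrite('pics/w8e.png',cv2.resize(im[y0:y0+70,x0:x0+80,::-1],None,fx=8,fy=8,interpolation=cv2.INTER_CUBIC))
print(x0,y0)
E
```

```text
mould [320.20003702  89.05698732]
36 [[320.1, 107.0], [320.1, 106.9]]
38 [[320.1, 104.1], [320.1, 104.0]]
39.5 [[320.1, 101.9], [320.1, 101.8]]
41 [[320.1, 99.6], [320.1, 99.7]]
42 [[320.1, 98.2], [320.1, 98.2]]
83 [167 166 154 153 147 143 147 143 146]
84 [167 167 160 158 145 147 147 145 146]
85 [166 165 162 162 145 145 146 146 144]
86 [164 165 164 159 140 139 140 141 140]
87 [158 156 155 155 136 132 132 132 131]
88 [149 148 146 144 128 121 118 119 117]
89 [138 134 132 131 120 106 106 105 103]
90 [123 117 113 116 111  92  93  92  90]
91 [118 106 104 105 106  91  93  85  83]
92 [119 117 123 120 111  97  93  83  73]
93 [134 132 138 139 124 105  97  89  71]
94 [145 142 144 139 128 110 103  89  69]
95 [146 145 144 141 130 109 101  89  68]
96 [146 145 144 141 131 113 104  94  72]
97 [145 145 142 140 130 115 106  93  71]
98 [146 144 144 141 131 120 108  91  72]
99 [146 144 144 141 133 120 111  93  71]
100 [140 140 138 134 127 111 104  91  75]
101 [124 119 120 120 107  96  90  80  65]
102 [101  95  93  86  79  72  70  68  64]
103 [84 81 80 71 65 65 65 63 66]
104 [83 82 81 69 62 63 65 64 64]
105 [81 79 77 65 64 64 65 64 63]
106 [83 79 79 70 64 60 61 63 64]
107 [81 79 82 74 67 69 62 63 66]
108 [81 78 80 75 62 61 64 60 66]
109 [82 81 81 71 66 63 64 65 63]
110 [82 83 80 69 65 63 63 63 66]
280 59
```

View pics/w8e.png

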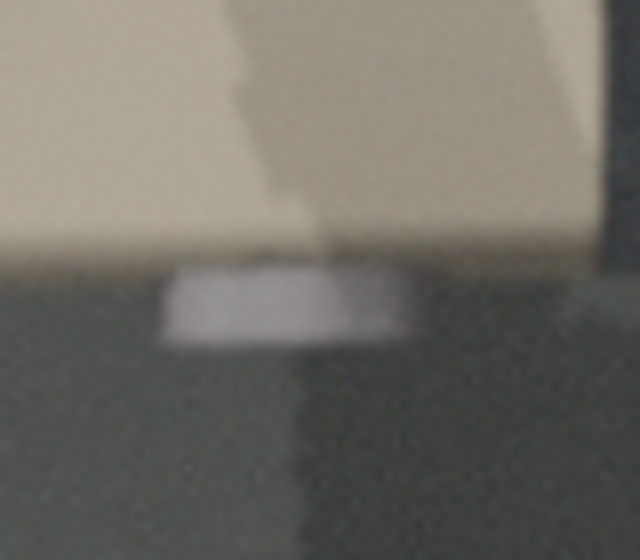

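Call:
move_arm(translation=[[0, 0, 40], [0, 0, 50], [0, 0, 0], [0, 0, 0], [0, 0, 0], [0, 0, 0]], rot=[[0, 0, 0], [0, 0, 0], [0, 0, 0], [0, 0, 0], [0, 0, 0], [0, 0, 0]], grip=[0, 0, 0, 0, 0, 0])

```text
clock: 18.55
eef_pos: [515.9, 18.5, 240.4]
eef_rot: [-0.644, 1.569, -2.834]
ft_force: [-0.4, 0.3, 0.3]
gripper_width: -0.0
```

```bash
python3 - <<'E'
from h import *
s=monitor.get_state(); print(s['clock'],s['eef_pos'],s['ft_force'],abs(s['joint_vel']).max()); print(job.sign_off())
E
```

```text
18.55 [515.92756693  18.45708445 240.4033369 ] [-0.42113965  0.27830972  0.33769544] 0.005279720846718061
the job is handed in; nothing more can be done
None
```

The key is driven home and the job was handed in at 18.6 s. No verdict came back, so this rests on my own checks.

- **Cocking:** I pushed the post round with closed fingers until the force rose at about 0.89 rad (about 11 N along the push, about 12.5 N in all). Backing off, the force fell to zero at about 0.81 rad. A picture with the hand clear showed the arm held by the catch.
- **Trigger:** The pad went down about 15 mm, and the readings at the end of each step were no more than 3 N. The next picture showed the arm back at rest.

**Last checks**
- **Arm and trigger:** They looked at rest and up in the last side and scene pictures.
- **Bystanders:** My path kept clear of them. I did not measure their positions again at the end.
- **Robot:** It hovers clear at 240 mm with about zero force.
- **Key:** The closest picture shows its head against the mould, with an estimated travel of 17.5 mm.

**What disagreed**
- **Key travel:** An earlier, more distant view gave only about 15.8 mm, close to the 15.5 mm limit. I trust the closer view, where the mould edge serves as the reference.
- **Catch position:** I felt the force step up at about 0.6 rad, only some 0.2 rad before the catch rather than the stated 0.35 rad. The click was faint, so I judged the catch by backing off.

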